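# Check the plate temperature of a slide warmer through its port

## Robot

A 6-joint arm with a two-finger parallel gripper is mounted at the origin on a cart in front of the work surface, level with it; the furniture and walls round the work are solid. World frame = base frame: x ahead of the robot, y to its left, z up, the work surface at z = 0. Lengths are in mm, angles in rad, forces in N, time in s.
With the tool pointing down it reaches from about 250 to 775 mm from the base axis. Payload 8.9 kg.
Tool frame: the origin (TCP) lies midway between the tips of the shut fingers; the grasp point (between the pads) lies 19 mm behind it (robot.pinch_z is the distance from the TCP to the grasp point, in mm); z points along the fingers, y is the line along which they close (so a half turn about z gives the same grasp; the last joint's range is limited). The gripper opens to 85 mm and grips with 20 to 120 N. Pads are 22 mm wide; open, the fingers measure 114 mm over their backs; the gripper's body (76 mm by 85 mm) begins 54 mm behind the grasp point. The pads swing forward as they close: fully open they stand 13 mm farther back than shut.
Start: joints at [1.03, 0.291, -0.153, 1.127, 0, 1.431], TCP at [205.309, 483.189, 231.305] pointing down, gripper open.
Joint ranges: [-2.52, 2.52], [-0.91, 1.74], [-1.3, 1.37], [-1.96, 2.02], [-1.52, 1.47], [-3.14, 3.14]. Speed limits (rad/s): [2.22, 2.22, 2.79, 3.14, 3.14, 3.14].

## Interface

Orientations are given as a rotation vector (axis times angle).
In Python, from bench import robot, optics gives the robot as it stands.
- The arm moves only by the shell command python3 -m crank 'ROWS' [FORCE]. ROWS is JSON, a list of rows, each an object of numbers: "hand": the finger opening in cm, from 0 to 8.54; "x", "y", "z": the shift along the tool's x, y, z in cm; "yaw": the turn about the tool's z in degrees. In form: [{"hand": .., "x": .., "y": .., "z": .., "yaw": ..}, ...]. A call has 1 to 5 rows; each row shifts and turns the commanded pose from where the row before left it, along the tool's axes as they then stand; what a row does not reach is not made up. A row lasts 1/10 s, in which the tool goes at most 50 mm and 8.59 degrees, less where a joint would pass 70% of its speed; a pose out of reach is approached as far as the arm can. A call is refused whole if a number of a shift passes 5 or a number of a turn 8.59, either way. A call with a gripper value outside its range is refused whole. The fingers move at their own pace and stop on an object; FORCE is the grip in N (left out, the last holds). Time passes only in rows, so rows that do not move let the fingers close. It gives the time, the measured TCP pose, the force, the opening and the grip force at its end, in the units of the state.
- robot.state(): the state, without advancing time (a new reading comes with each control period).
- optics.capture(name): name is "side" or "top"; returns (picture, depth): 400x640x3 uint8, red, green, blue; 400x640 float32, mm along the optical axis (not along the pixel's ray), 0 where there is no reading.
- optics.camera_model(name): a dict with "K" (3x3 intrinsics, pixels), "k1" (the pictures are not rectified: a ray, as slopes to the right and down, at radius r is drawn at 1 + k1 r^2 times it, then the intrinsics apply), "pose" (4x4, takes a point from camera to world coordinates). Camera axes: x right, y up, looking along -z (the intrinsics and any distortion apply to the point x, -y, -z); pixel columns grow to the right and rows downward; lengths in mm; the calibration is good to about 2 mm. A picture is of the moment at which its call begins. camera_model takes no time and is no camera call.
- robot.finish_job(): hands the job in; it is judged then, once.
The state is a dict: "time": time; "joints": joint angles; "joint_vel": joint speeds; "joint_torque": joint torques, N m; "tool_pos": TCP position; "tool_rot": TCP orientation; "force": force on the tool from outside, world axes, zero at the start; "moment": the same for the moment, N m; "opening": finger opening in mm; "grip_force": force on a finger pad.
Only numpy, scipy, OpenCV 4.12 (cv2) and the standard library are available. Lean on these libraries where they do the work, as an engineer would, in place of code of your own. Each camera call takes 0.05 s, during which the arm holds its last target. There are 200 camera calls.

## Task

Check the slide warmer's plate temperature with its cover left shut: pull the shutter on top fully open, draw the orange thermometer straight up out of its stand, and lower it upright through the port until its copper tip stands inside the red ring on the plate. Press lightly, so that the spring tip goes about half way in, neither barely touching nor bottomed out. Finish while still holding the thermometer there, upright and still; do not disturb the sample cup or the two bottles.

Things in the scene. Friction and masses are not known exactly. Their poses are not given: they have to be found in the camera images.
- warmer: slide warmer: white box 236 x 196 mm, 39 mm high, with a black front panel towards its -x, and on it a low clear cover (216 x 184 mm, top 78 mm above the worktop) over an aluminium plate with stained slides. Fixed to the worktop. Origin: centre of its underside; z up. Its yaw is up to 0.3 rad either way. The cover does not open.
- port (a point): centre of the round port in the cover, 30 mm in diameter, at the upper face of the 6 mm thick dark grey port plate, 80 mm above the worktop; axes as the warmer's. Two guide rails, 8 mm high and 42 mm apart, run beside it along the warmer's x
- spot (a point): centre of the marked spot on the aluminium plate: a red ring of 26 mm inner diameter round a small black cross, right below the port, 34 mm lower, 46 mm above the worktop
- shutter (a joint): travel of the white sliding shutter that covers the port (m): 0 shut, 0.045 fully open; it slides in its rails towards the warmer's front (the warmer's -x) with about 1.2 N of friction and stays where it is left; at the start 0 to 0.006
- shutter_grip (a point): middle of the blue grip block on the shutter: 12 mm along the warmer's x, 22 mm along its y, 22 mm high. This point is 98 mm above the worktop, 8 mm below the block's top; the shutter plate at its foot is 84.4 mm above the worktop. Shut, it is 12 mm in front of the port's centre; it moves with the shutter
- stand: fixed holster stand: black base 78 x 78 x 12 mm with an upright grey tube, 33 mm outer and 18 mm inner diameter, its mouth 90 mm above the worktop. Origin: centre of its underside. It stands left or right of the warmer
- probe: cordless surface thermometer upright in the stand, tip down, its black collar (26 mm wide) on the tube's mouth; 102 g. Origin: grip centre in the orange handle; z points up, away from the tip. Handle 20 mm (its x) by 26 mm (its y), from 45 mm below the origin to 30 mm above; grip across either. Below: steel sleeve 14 mm in diameter. Tip face 128 mm below the origin when unpressed
- tip_face (a point): centre of the face of the copper tip, a disc 14 mm in diameter, at the lower end of the thermometer
- tip (a joint): how far the spring tip is pressed into the sleeve (m): 0 free, 0.012 bottomed out, 500 N/m, so 3 N at 0.006
- cup: red-lidded sample cup, 62 mm in diameter, 68 mm high, standing on the other side of the warmer from the stand; origin at its underside. Leave alone
- stain_bottle: brown dropper bottle with a black cap, 34 mm in diameter, 85 mm high, beside the back of the warmer, left or right; origin at its underside. Leave alone
- amber_bottle: small amber bottle with a black dropper, 33 mm in diameter, 102 mm high, beside the back of the warmer, left or right; origin at its underside. Leave alone
There are look-alikes about, which are no part of the job. What is shaped like the probe but blue is not meant.

How it is judged:
By the outcome, as a careful person would: the job done as asked, in the order asked, and still so for the second after the job is handed in, while the arm keeps its last pose, push and grip.
It also fails if it takes over 45 s, if anything falls off the work surface, if the arm or the gripper's body presses on something with over 40 N, if the wrist force passes 120 N, or if a joint passes its speed limit or range.

## Working session

There is one attempt and no reset: what is moved stays moved. The work goes in short steps, Python scripts to look and compute and a shell command to move; the robot and the scene stay as the last step left them, time stands still between calls to the robot, and variables do not carry over. Pictures are saved under pics/ and viewed, at most 11 in all, crops included, and the job is handed in when it is done.

```bash
ls; mkdir -p pics
cat > h.py <<'E'
import numpy as np, cv2
from bench import robot, optics
def shot(n,f=None):
    p,d=optics.capture(n)
    if f: cv2.imwrite('pics/'+f,cv2.cvtColor(p,cv2.COLOR_RGB2BGR))
    return p,d
def slopes(n,uv):
    m=optics.camera_model(n);K=np.array(m['K']);k=m['k1']
    uv=np.atleast_2d(uv).astype(float)
    s=(uv-[K[0,2],K[1,2]])/[K[0,0],K[1,1]];t=s.copy()
    for _ in range(20): t=s/(1+k*(t**2).sum(1,keepdims=True))
    return t,np.array(m['pose'])
def ray(n,uv):
    t,T=slopes(n,uv); d=np.c_[t[:,0],-t[:,1],-np.ones(len(t))]@T[:3,:3].T
    return T[:3,3],d
def onz(n,uv,z):
    o,d=ray(n,uv); return o+d*((z-o[2])/d[:,2])[:,None]
def dep(n,uv,D):
    o,d=ray(n,uv); uv=np.atleast_2d(uv).astype(int); return o+d*D[uv[:,1],uv[:,0]][:,None]
def tri(uvs,uvt):
    o1,d1=ray('side',uvs);o2,d2=ray('top',uvt);out=[]
    for a,b in zip(d1,d2):
        s=np.linalg.lstsq(np.c_[a,-b],o2-o1,rcond=None)[0]
        p,q=o1+a*s[0],o2+b*s[1];out.append(np.r_[(p+q)/2,np.linalg.norm(p-q)])
    return np.array(out)
def proj(n,P):
    m=optics.camera_model(n);K=np.array(m['K']);T=np.array(m['pose'])
    c=(np.atleast_2d(P)-T[:3,3])@T[:3,:3];s=np.c_[c[:,0],-c[:,1]]/-c[:,2:]
    s=s*(1+m['k1']*(s**2).sum(1,keepdims=True));return s*[K[0,0],K[1,1]]+[K[0,2],K[1,2]]
E
python3 - <<'E'
from h import *
for n in('top','side'):
    shot(n,n+'0.png');m=optics.camera_model(n);print(n,np.round(m['K'],1).tolist(),m['k1'],np.round(m['pose'],3).tolist())
s=robot.state();print(s['tool_pos'],s['tool_rot'],s['opening'],robot.pinch_z)
E
```

```text
pics
top [[433.0, 0.0, 312.2], [0.0, 433.0, 202.2], [0.0, 0.0, 1.0]] -0.005280743679586129 [[-0.09, 0.969, -0.231, 292.172], [-0.996, -0.087, 0.023, -12.962], [0.002, 0.232, 0.973, 1225.19], [0.0, 0.0, 0.0, 1.0]]
side [[387.6, 0.0, 320.2], [0.0, 387.6, 201.5], [0.0, 0.0, 1.0]] -0.03026249856148465 [[0.636, 0.432, -0.64, -107.417], [-0.772, 0.363, -0.522, -546.832], [0.007, 0.826, 0.564, 713.114], [0.0, 0.0, 0.0, 1.0]]
[205.08190866 482.84520075 230.784111  ] [-6.26832430e-01 -3.07796786e+00  1.78077347e-03] 85.75854211988116 18.700000000000003
```

View pics/top0.png

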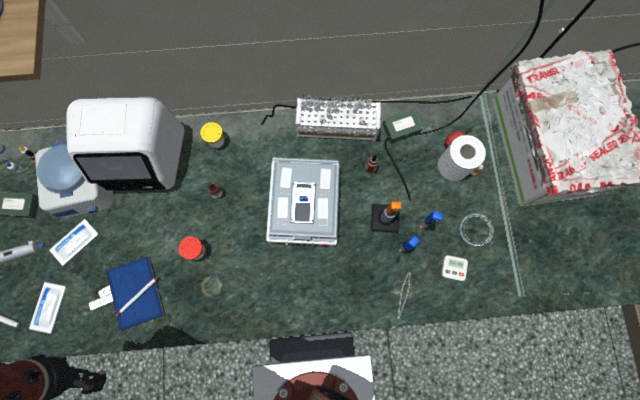

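View pics/side0.png

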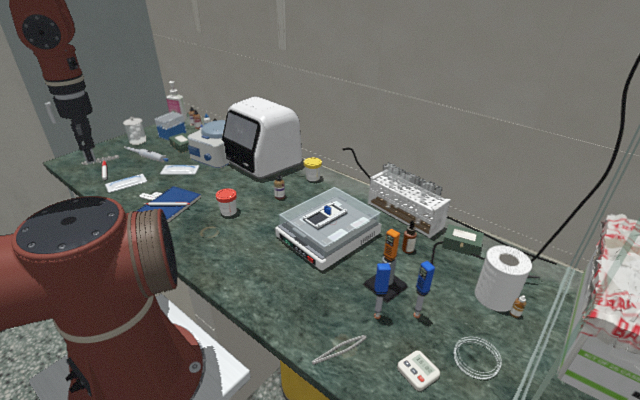

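The top view shows the warmer at about (304,203) with its shutter's blue grip at (304,199). The orange probe is at (395,207), with two blue look-alikes at (433,220) and (411,244). The side view shows the probe at (392,243) and the shutter at (325,213).

Run:
```python
from h import *
I={};D={}
for n in('top','side'): I[n],D[n]=shot(n)
def blob(n,lo,hi,roi):
    h=cv2.cvtColor(I[n],cv2.COLOR_RGB2HSV);m=cv2.inRange(h,lo,hi);k=np.zeros_like(m);x0,y0,x1,y1=roi;k[y0:y1,x0:x1]=m[y0:y1,x0:x1]
    N,L,S,C=cv2.connectedComponentsWithStats(k);i=1+np.argmax(S[1:,4]);ys,xs=np.where(L==i);return C[i],S[i],np.c_[xs,ys]
for nm,lo,hi,rt,rs in(('probe',(5,150,90),(20,255,255),(370,180,425,240),(370,215,420,270)),('grip',(105,120,60),(130,255,255),(285,180,325,220),(305,195,345,230))):
    a=blob('top',lo,hi,rt);b=blob('side',lo,hi,rs);print(nm,a[0],a[1],b[0],b[1],tri(b[0],a[0]).round(1))
    for n,q in(('top',a),('side',b)):
        P=dep(n,q[2],D[n]);print(n,np.percentile(P,[2,50,98],axis=0).round(1).tolist())
    if nm=='grip':
        pts=a[2]; W=onz('top',pts,106); print('z106',W.mean(0),cv2.minAreaRect(W[:,:2].astype(np.float32)))
for n,(x0,y0,x1,y1) in(('top',(255,145,455,265)),('side',(265,170,445,330))):
    c=cv2.resize(I[n][y0:y1,x0:x1],None,fx=4 if n=='top' else 3.7,fy=4 if n=='top' else 3.7,interpolation=cv2.INTER_CUBIC);cv2.imwrite(f'pics/{n}c.png',c[...,::-1])
```

```text
probe [393.51376147 205.97247706] [387 201  15  13 109] [392.19230769 243.59401709] [384 229  16  31 234] [[ 522.6 -246.9  135.3    0. ]]
top [[509.2, -275.7, 0.1], [517.0, -240.2, 168.1], [565.3, -232.8, 173.9]]
side [[508.0, -260.5, 103.3], [511.5, -253.9, 141.0], [525.6, -235.0, 172.9]]
grip [302.95833333 198.25      ] [300 197   7   4  24] [327.17073171 209.51219512] [324 206   7   9  41] [[573.8 -15.9  97.    0.7]]
top [[567.4, -23.9, 99.5], [571.6, -15.7, 105.3], [575.1, -7.7, 107.9]]
side [[567.3, -27.0, 90.0], [570.5, -19.7, 101.0], [575.6, -7.3, 108.9]]
z106 [571.26341754 -15.6543127  106.        ] ((570.5728759765625, -15.696176528930664), (16.00342559814453, 8.229302406311035), 84.87132263183594)
```

View pics/topc.png

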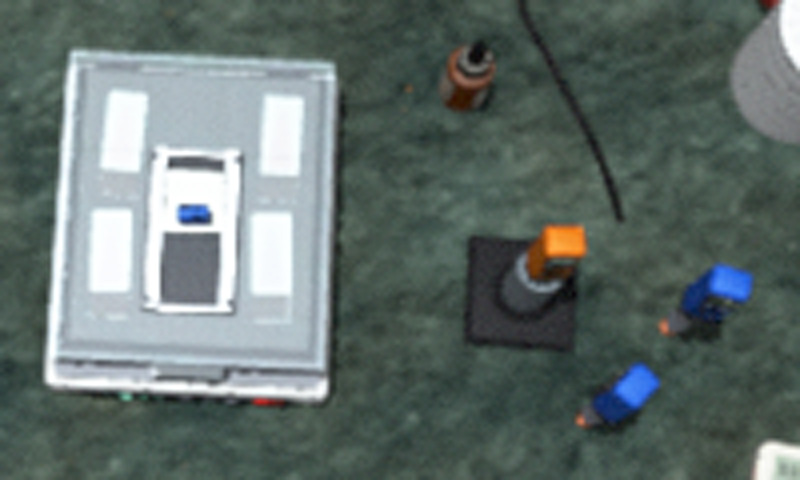

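View pics/sidec.png

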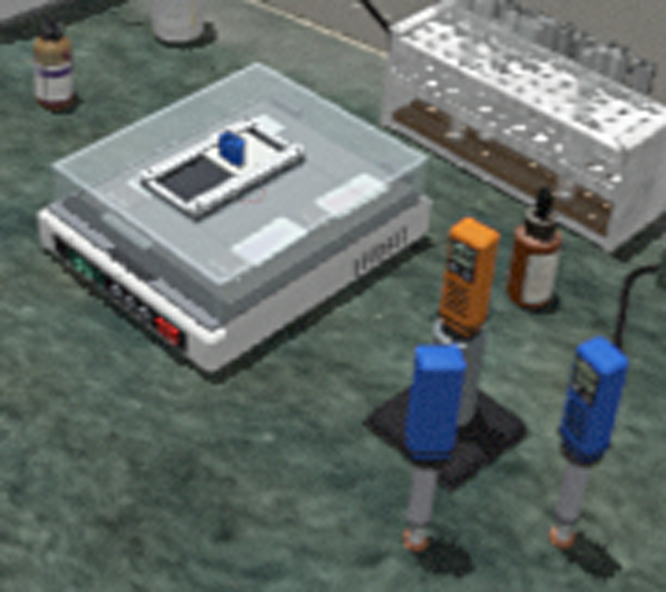

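The crops show the warmer tilted slightly in the image, with the shutter shut and the dark rail bed in front of its grip. The probe's orange top is at about (396,206) in the full top image. The blue look-alikes stand about 70 mm away from it, towards the robot and to the right.

Run:
```python
from h import *
I,D=shot('top')
f=lambda p:np.array(p)/4.+[255,145]
def ang(a,b): return np.degrees(np.arctan2(*(b-a)[1::-1]))
c=onz('top',f([(78,62),(332,66),(325,366),(57,360)]),78); print('cover',c.round(0).tolist(),'centre',c.mean(0))
# edges by line fits: white-box & rails via Canny/Hough
g=cv2.cvtColor(I,cv2.COLOR_RGB2GRAY)
G=cv2.resize(g[145:265,255:345],None,fx=4,fy=4,interpolation=cv2.INTER_CUBIC)
for l in cv2.createLineSegmentDetector().detect(G)[0][:,0]:
    L=np.hypot(l[2]-l[0],l[3]-l[1])
    if L>55:
        P=onz('top',f([(l[0],l[1]),(l[2],l[3])]),78);a=(ang(P[0],P[1])+45)%90-45
        print(l.round(0),round(L),round(a,1),P[:,:2].round(0).tolist())
h=cv2.cvtColor(I,cv2.COLOR_RGB2HSV)
m=cv2.inRange(h,(5,150,0),(20,255,255));m[:,:370]=0;m[:,425:]=0;m[:180]=0;m[240:]=0
ys,xs=np.where(m>0);P=dep('top',np.c_[xs,ys],D);v=h[ys,xs,2];
b=v>220;W=onz('top',np.c_[xs,ys][b],172);print('top face px',b.sum(),W.mean(0),np.median(P[b],0),cv2.minAreaRect(W[:,:2].astype(np.float32)))
# stand base (dark)
m=(h[...,2]<50).astype(np.uint8);m[:,:365]=0;m[:,405:]=0;m[:195]=0;m[238:]=0
N,L,S,C=cv2.connectedComponentsWithStats(m);i=1+np.argmax(S[1:,4]);ys,xs=np.where(L==i)
W=onz('top',np.c_[xs,ys],12)[:,:2].astype(np.float32);print('base',S[i],cv2.minAreaRect(W))
for lo,hi in(((105,120,60),(130,255,255)),):
    m=cv2.inRange(h,lo,hi);m[:,:400]=0;m[:,450:]=0;m[:195]=0;m[260:]=0
    N,L,S,C=cv2.connectedComponentsWithStats(m)
    for i in range(1,N):
        if S[i,4]>20: ys,xs=np.where(L==i);print('blue',C[i],np.percentile(dep('top',np.c_[xs,ys],D),[5,50,95],axis=0).round(0).tolist())
```

```text
cover [[693.0, 54.0, 78.0], [675.0, -122.0, 78.0], [465.0, -95.0, 78.0], [485.0, 83.0, 78.0]] centre [579.67777205 -20.14683594  78.        ]
[158. 304. 162. 233.] 71 -7.5 [[517.0, 12.0], [566.0, 6.0]]
[163. 232. 219. 232.] 56 -5.3 [[567.0, 5.0], [563.0, -33.0]]
[ 50. 386. 320. 399.] 269 -7.9 [[468.0, 88.0], [444.0, -90.0]]
[ 68.  49.  43. 383.] 335 -8.0 [[703.0, 60.0], [471.0, 93.0]]
[223. 171. 166. 167.] 58 -8.9 [[606.0, -40.0], [612.0, -1.0]]
[233. 296. 239. 175.] 120 -8.0 [[518.0, -38.0], [602.0, -50.0]]
[221. 233. 217. 303.] 70 -7.9 [[563.0, -34.0], [514.0, -27.0]]
[158. 312. 229. 311.] 71 -5.0 [[512.0, 13.0], [508.0, -35.0]]
[204. 383. 142. 381.] 63 -7.0 [[461.0, -14.0], [466.0, 27.0]]
[ 63. 357. 152. 361.] 89 -7.5 [[487.0, 79.0], [479.0, 20.0]]
[151. 361. 323. 369.] 173 -7.8 [[479.0, 20.0], [463.0, -94.0]]
[326. 376. 337.  62.] 314 -7.8 [[459.0, -95.0], [677.0, -125.0]]
[214. 305. 159. 303.] 55 -6.7 [[513.0, -25.0], [518.0, 11.0]]
[333.  61.  74.  49.] 259 -8.0 [[678.0, -123.0], [703.0, 56.0]]
[324. 377. 258. 374.] 66 -8.4 [[458.0, -94.0], [464.0, -51.0]]
[ 57. 352.  77.  65.]
[... 1073 characters left out ...]
[584.0, 53.0], [532.0, 59.0]]
[313. 361.  61. 349.] 253 -7.9 [[469.0, -88.0], [492.0, 80.0]]
[341. 247. 337. 328.] 82 -9.0 [[546.0, -115.0], [490.0, -106.0]]
top face px 53 [ 517.68002957 -245.10667614  172.        ] [ 517.63146173 -245.3163837   170.10296425] ((516.734619140625, -245.45114135742188), (20.343769073486328, 15.386094093322754), 84.87018585205078)
base [371 204  29  29 263] ((515.6436767578125, -244.6616973876953), (79.60700988769531, 76.98655700683594), 79.52044677734375)
blue [434.12030075 216.30827068] [[476.0, -372.0, 2.0], [485.0, -343.0, 154.0], [514.0, -336.0, 159.0]]
blue [411.48275862 242.7862069 ] [[411.0, -292.0, 88.0], [422.0, -276.0, 154.0], [438.0, -268.0, 160.0]]
```

```bash
cat >> h.py <<'E'
from scipy.spatial.transform import Rotation as R
def st():
    s=robot.state();M=R.from_rotvec(s['tool_rot']).as_matrix()
    print('t',round(s['time'],2),'tcp',np.round(s['tool_pos'],1),'yaxis',round(np.degrees(np.arctan2(M[1,1],M[0,1])),2),'tilt',np.round(M[:2,2],4),'F',np.round(s['force'],1),'op',round(s['opening'],1),'grip',round(s['grip_force'],1),'j',np.round(s['joints'],2));return s,M
def need(P):
    s,M=st();print('tool shift cm',np.round(M.T@(np.array(P)-s['tool_pos'])/10,2))
E
python3 -m crank '[{"yaw":-7.5},{"yaw":-7.5},{}]'; python3 -c "
from h import *
need([571,-16,170])"
```

```text
t 0.25 tcp [205.2 483.  231. ] yaxis 66.98 tilt [-0.0003 -0.0006] F [-0.3 -0.3  0.2] op 85.4 grip 0.0 j [ 1.03  0.29 -0.15  1.13  0.    1.43]
tool shift cm [-53.18 -31.62   6.12]schema error: expected keys hand, x, y, z, yaw
```

```bash
python3 -m crank '[{"hand":6,"x":0,"y":0,"z":0,"yaw":-7.5},{"hand":6,"x":0,"y":0,"z":0,"yaw":-7.5},{"hand":6,"x":0,"y":0,"z":0,"yaw":0}]'; python3 -c "
from h import *
need([571,-16,170])"
```

```text
time: 0.55
tool_pos: [205.3, 483.1, 231.2]
tool_rot: [-0.217, -3.134, 0.0]
force: [0.1, -0.4, 0.3]
opening: 60.0
grip_force: 0.0
t 0.55 tcp [205.3 483.1 231.2] yaxis 82.09 tilt [-0.0001 -0.0002] F [ 0.1 -0.4  0.3] op 60.0 grip 0.0 j [ 1.03  0.29 -0.15  1.13 -0.    1.17]
tool shift cm [-43.09 -44.4    6.13]
```

```bash
python3 -m crank '[{"hand":6,"x":-2,"y":-2,"z":0,"yaw":0},{"hand":6,"x":-3,"y":-3,"z":0,"yaw":0},{"hand":6,"x":-3,"y":-3.1,"z":0,"yaw":0},{"hand":6,"x":-3,"y":-3.1,"z":0,"yaw":0},{"hand":6,"x":-3,"y":-3.1,"z":0,"yaw":0}]' >/dev/null; python3 -m crank '[{"hand":6,"x":-3,"y":-3.1,"z":0,"yaw":0},{"hand":6,"x":-3,"y":-3.1,"z":0,"yaw":0},{"hand":6,"x":-3,"y":-3.1,"z":0,"yaw":0},{"hand":6,"x":-3,"y":-3.1,"z":0,"yaw":0},{"hand":6,"x":-3,"y":-3.1,"z":0,"yaw":0}]'; python3 -c "
from h import *
need([571,-16,170])"
```

```text
time: 1.55
tool_pos: [451.7, 146.0, 231.5]
tool_rot: [0.227, 3.133, 0.0]
force: [-0.4, 1.2, 0.0]
opening: 60.3
grip_force: 0.0
t 1.55 tcp [451.7 146.  231.5] yaxis 81.72 tilt [0.0004 0.0001] F [-0.4  1.2  0. ] op 60.3 grip 0.0 j [ 0.16  0.19 -0.28  1.1   0.    0.3 ]
tool shift cm [-14.13 -14.31   6.15]
```

```bash
python3 -m crank '[{"hand":6,"x":-3,"y":-3,"z":1,"yaw":0},{"hand":6,"x":-3,"y":-3,"z":1,"yaw":0},{"hand":6,"x":-3,"y":-3,"z":1,"yaw":0},{"hand":6,"x":-3,"y":-3,"z":1,"yaw":0},{"hand":6,"x":-1.8,"y":-1.9,"z":1,"yaw":0}]' >/dev/null; python3 -m crank '[{"hand":6,"x":0,"y":0,"z":1,"yaw":0},{"hand":6,"x":0,"y":0,"z":0,"yaw":0}]' >/dev/null; python3 -c "
from h import *
need([571,-16,170])
I={}
for n,(x0,y0,x1,y1) in(('top',(265,155,345,215)),('side',(285,150,365,240))):
    i=shot(n)[0][y0:y1,x0:x1];I[n]=cv2.resize(i,(int(540*i.shape[1]/i.shape[0]) if n=='top' else 400,540 if n=='top' else 450))
h=max(v.shape[0] for v in I.values())
a,b=[cv2.copyMakeBorder(cv2.resize(v,None,fx=.65,fy=.65),0,400-int(v.shape[0]*.65+.5),0,0,cv2.BORDER_CONSTANT)[:399] for v in I.values()]
cv2.imwrite('pics/near1.png',np.hstack([a,b])[...,::-1])"
```

```text
t 2.25 tcp [567.   -9.3 169.7] yaxis 81.76 tilt [-0.0031  0.0007] F [-1.4 -0.8  0.3] op 60.0 grip 0.0 j [-0.15  0.41 -0.14  1.02  0.   -0.  ]
tool shift cm [-0.49 -0.6  -0.03]
```

View pics/near1.png

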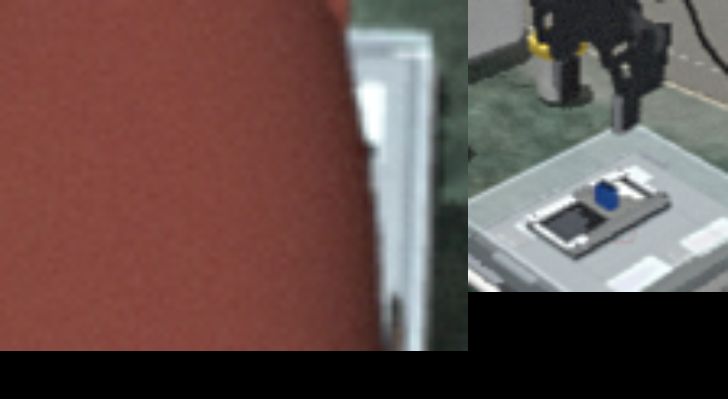

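Top view: the arm hides the port. Side view: the open fingers are right above the blue grip (composite (606,195)), clear on both sides.

```bash
python3 -m crank '[{"hand":6,"x":-0.5,"y":-0.6,"z":0,"yaw":0},{"hand":6,"x":0,"y":0,"z":2,"yaw":0},{"hand":6,"x":0,"y":0,"z":2,"yaw":0},{"hand":6,"x":0,"y":0,"z":2,"yaw":0},{"hand":6,"x":0,"y":0,"z":1,"yaw":0}]' >/dev/null; python3 -m crank '[{"hand":6,"x":0,"y":0,"z":0.6,"yaw":0},{"hand":6,"x":0,"y":0,"z":0,"yaw":0},{"hand":6,"x":0,"y":0,"z":0,"yaw":0}]' >/dev/null; python3 -c "
from h import *
need([571,-16,92])"
```

```text
t 3.15 tcp [572.8 -15.9  96.1] yaxis 81.98 tilt [ 0.0012 -0.0002] F [-0.2 -0.6 -0.4] op 60.1 grip 0.0 j [-0.16  0.49 -0.23  0.85 -0.   -0.02]
tool shift cm [ 0.18 -0.04  0.41]
```

```bash
python3 -m crank '[{"hand":6,"x":0.15,"y":0,"z":0.4,"yaw":0},{"hand":1.5,"x":0,"y":0,"z":0,"yaw":0},{"hand":1.5,"x":0,"y":0,"z":0,"yaw":0},{"hand":1.5,"x":0,"y":0,"z":0,"yaw":0},{"hand":1.5,"x":0,"y":0,"z":0,"yaw":0}]' 30 >/dev/null;  python3 -m crank '[{"hand":1.5,"x":0,"y":0,"z":0,"yaw":0},{"hand":1.5,"x":0,"y":0,"z":0,"yaw":0}]' >/dev/null; python3 -c "
from h import *
st()"
```

```text
t 3.85 tcp [571.  -15.3  91.7] yaxis 82.0 tilt [0.0007 0.0006] F [-0.9  3.6  5.4] op 21.5 grip 31.5 j [-0.16  0.49 -0.24  0.84  0.   -0.02]
```

```bash
python3 -m crank '[{"hand":1.5,"x":0.8,"y":0,"z":0,"yaw":0},{"hand":1.5,"x":1,"y":0,"z":0,"yaw":0},{"hand":1.5,"x":1,"y":0,"z":0,"yaw":0},{"hand":1.5,"x":0.9,"y":0,"z":0,"yaw":0},{"hand":1.5,"x":0,"y":0,"z":0,"yaw":0}]' >/dev/null; python3 -c "
from h import *
st()"; python3 -m crank '[{"hand":1.5,"x":0.2,"y":0,"z":0,"yaw":0},{"hand":1.5,"x":0.2,"y":0,"z":0,"yaw":0},{"hand":1.5,"x":0.2,"y":0,"z":0,"yaw":0},{"hand":1.5,"x":0,"y":0,"z":0,"yaw":0}]' >/dev/null; python3 -c "
from h import *
st()"
```

```text
t 4.35 tcp [532.6 -10.1  91.7] yaxis 81.99 tilt [-0.0005  0.0003] F [-0.8  4.6  6.8] op 21.1 grip 31.6 j [-0.16  0.43 -0.35  0.8   0.   -0.02]
t 4.75 tcp [530.   -9.8  91.7] yaxis 81.98 tilt [ 0.0042 -0.0001] F [ 8.1  3.7 -2.1] op 20.8 grip 30.7 j [-0.16  0.42 -0.36  0.79  0.   -0.02]
```

```bash
python3 -m crank '[{"hand":1.5,"x":0.2,"y":0,"z":0,"yaw":0},{"hand":1.5,"x":0,"y":0,"z":0,"yaw":0}]' >/dev/null; python3 -c "
from h import *
st()
I=shot('side')[0][190:240,290:370];cv2.imwrite('pics/s2.png',cv2.resize(I,None,fx=7,fy=7,interpolation=2)[...,::-1])"
```

```text
t 4.95 tcp [529.9  -9.8  91.8] yaxis 81.98 tilt [ 0.0074 -0.0004] F [ 15.6   2.8 -10.3] op 21.2 grip 30.5 j [-0.16  0.42 -0.37  0.78  0.   -0.02]
```

View pics/s2.png

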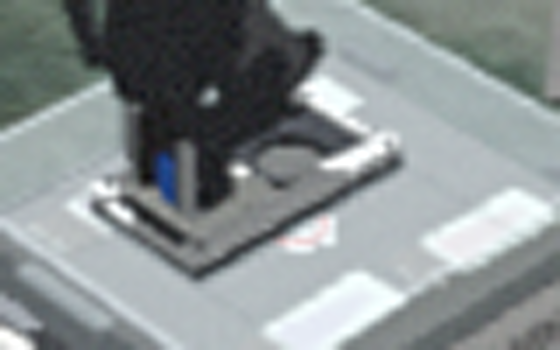

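The side crop shows the shutter against its front stop, with the round port fully uncovered at crop (290,160). I release the grip and lift to measure the port.

```bash
python3 -m crank '[{"hand":1.5,"x":-0.3,"y":0,"z":0,"yaw":0},{"hand":5,"x":0,"y":0,"z":0,"yaw":0},{"hand":5,"x":0,"y":0,"z":0,"yaw":0},{"hand":5,"x":0,"y":0,"z":0,"yaw":0},{"hand":5,"x":0,"y":0,"z":-2,"yaw":0}]' >/dev/null; python3 -m crank '[{"hand":5,"x":0,"y":0,"z":-4,"yaw":0},{"hand":5,"x":0,"y":0,"z":-4,"yaw":0},{"hand":5,"x":0,"y":0,"z":-4,"yaw":0},{"hand":5,"x":0,"y":-2,"z":-2,"yaw":0},{"hand":5,"x":0,"y":-4,"z":0,"yaw":0}]' >/dev/null; python3 -m crank '[{"hand":5,"x":0,"y":-4,"z":0,"yaw":0},{"hand":5,"x":0,"y":-4,"z":0,"yaw":0},{"hand":5,"x":0,"y":-4,"z":0,"yaw":0},{"hand":5,"x":0,"y":-3,"z":0,"yaw":0},{"hand":5,"x":0,"y":0,"z":0,"yaw":0}]' >/dev/null; python3 -c "
from h import *
need([517,-245,250])
A=shot('top','top3.png')[0];B=shot('side','side3.png')[0]
a=cv2.resize(A[170:250,265:345],None,fx=5,fy=5,interpolation=2);b=cv2.resize(B[185:265,285:365],None,fx=5,fy=5,interpolation=2)
cv2.imwrite('pics/c3.png',np.hstack([a,b])[...,::-1])"
```

```text
t 6.5 tcp [ 498.8 -221.1  250.8] yaxis 81.75 tilt [-0.001 -0.001] F [0.1 0.9 0.9] op 50.3 grip 0.0 j [-0.55  0.32 -0.06  1.19 -0.   -0.41]
tool shift cm [-2.14 -2.1   0.08]
```

View pics/c3.png

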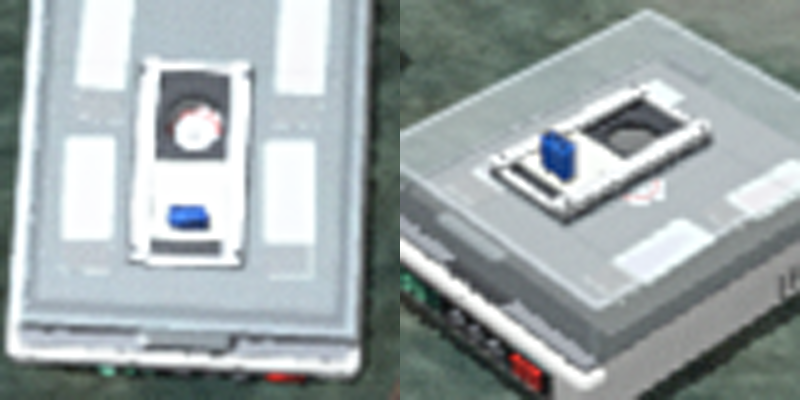

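Left half (top view): the port is open, with the red ring and the white spot showing through at (197,128), and the blue grip is at (188,215) at the front. Right half (side view): the red ring is visible through the cover at (647,192). Next I measure the port and spot several ways.

Run:
```python
from h import *
A=cv2.imread('pics/top3.png');B=cv2.imread('pics/side3.png')
wx=np.array([np.cos(np.radians(-7.9)),np.sin(np.radians(-7.9)),0])
def cen(im,lo,hi,x0,y0,x1,y1):
    h=cv2.cvtColor(im,cv2.COLOR_BGR2HSV)[y0:y1,x0:x1];m=cv2.inRange(h,lo,hi);ys,xs=np.where(m>0)
    return np.c_[xs+x0,ys+y0]
g=cen(A,(105,120,60),(130,255,255),290,200,315,225);s=cen(B,(105,120,60),(130,255,255),305,205,330,225)
P=tri(s.mean(0),g.mean(0))[0];print('grip tri',P.round(1))
W=onz('top',g,103).mean(0);print('grip top',W.round(1),'-> port',(W+57*wx).round(1))
h=cv2.cvtColor(A,cv2.COLOR_BGR2HSV)
# port hole: bright (not dark) pixels within dark plate: upscale, threshold dark
up=cv2.cvtColor(cv2.resize(A[170:250,265:345],None,fx=8,fy=8,interpolation=2),cv2.COLOR_BGR2GRAY)
roi=up[110:260,250:370];_,t=cv2.threshold(roi,0,255,cv2.THRESH_OTSU)
# dark plate rectangle centre & ring
dk=(t==0).astype(np.uint8);ys,xs=np.where(dk);f=lambda p:np.atleast_2d((np.array(p)+[250.,110])/8-.5+.0625+[265,170])
print('dark bbox',f([[xs.min(),ys.min()],[xs.max(),ys.max()]]).tolist())
cs=[c for c in cv2.findContours(t,cv2.RETR_LIST,cv2.CHAIN_APPROX_NONE)[0] if 800<cv2.contourArea(c)<8000]
for c in cs: e=cv2.fitEllipse(c);print('hole',np.round(e[1],0),f(e[0]).round(2),onz('top',f(e[0]),80).round(1),onz('top',f(e[0]),46).round(1))
# red ring
for n,im,r,z in(('top',A,(298,186,312,204),46),('side',B,(325,215,345,232),46)):
    h=cv2.cvtColor(im,cv2.COLOR_BGR2HSV).astype(int)
    a=im.astype(int);x0,y0,x1,y1=r;red=(a[...,2]-np.maximum(a[...,0],a[...,1]))[y0:y1,x0:x1]
    ys,xs=np.where(red>12);uv=np.c_[xs+x0,ys+y0];w=red[ys,xs][:,None]
    q=onz(n,uv,z);print(n,'ring n',len(uv),'mean',(q*w).sum(0)/w.sum(),'ext along y/x',np.ptp(q,axis=0).round(0),'mid',((q.max(0)+q.min(0))/2).round(1))
```

```text
grip tri [ 5.345e+02 -9.800e+00  9.560e+01  2.000e-01]
grip top [533.   -9.9 103. ] -> port [589.4 -17.7 103. ]
dark bbox [[295.8125, 183.6875], [310.4375, 201.5625]]
hole [63. 80.] [[304.13 195.39]] [[585.5 -19.6  80. ]] [[594.2 -19.8  46. ]]
hole [139. 170.] [[303.11 192.62]] [[593.5 -17.5  80. ]] [[602.5 -17.6  46. ]]
top ring n 14 mean [599.2854139  -23.28556829  46.        ] ext along y/x [14. 28.  0.] mid [598.  -19.4  46. ]
side ring n 8 mean [589.12633059 -27.09605463  46.        ] ext along y/x [22.  9.  0.] mid [591.7 -26.4  46. ]
```

```bash
python3 -m crank '[{"hand":6,"x":-1,"y":-1,"z":0,"yaw":0},{"hand":6,"x":-1,"y":-1,"z":2,"yaw":0},{"hand":6,"x":0,"y":0,"z":2,"yaw":0},{"hand":6,"x":0,"y":0,"z":0,"yaw":0},{"hand":6,"x":0,"y":0,"z":0,"yaw":0}]' >/dev/null
python3 - <<'E'
from h import *
need([517,-245,122.5])
B,D=shot('side');h=cv2.cvtColor(B,cv2.COLOR_RGB2HSV);m=cv2.inRange(h,(5,150,60),(20,255,255));m[:,:370]=0;m[:,425:]=0;m[:215]=0;m[275:]=0
ys,xs=np.where(m>0);P=dep('side',np.c_[xs,ys],D);print(len(P),np.percentile(P,[3,25,50,75,97],axis=0).round(1).tolist())
# vertical face normals -> yaw
q=P[(P[:,2]>105)&(P[:,2]<165)&(P[:,1]>-275)];print(cv2.minAreaRect(q[:,:2].astype(np.float32)))
cv2.imwrite('pics/s4.png',cv2.resize(B[170:310,330:470],None,fx=4,fy=4,interpolation=2)[...,::-1])
E
```

```text
t 7.1 tcp [ 516.7 -239.2  211.5] yaxis 82.04 tilt [-0.0008  0.0006] F [0.8 0.2 0.7] op 60.1 grip 0.0 j [-0.56  0.39 -0.07  1.12  0.   -0.42]
tool shift cm [-0.12 -0.57  8.9 ]
332 [[507.6, -260.0, 12.5], [509.6, -256.9, 106.7], [511.9, -248.3, 128.3], [520.8, -238.2, 160.0], [663.9, -213.5, 172.3]]
((512.0546875, -249.09677124023438), (13.204780578613281, 27.41644859313965), 22.632108688354492)
```

View pics/s4.png

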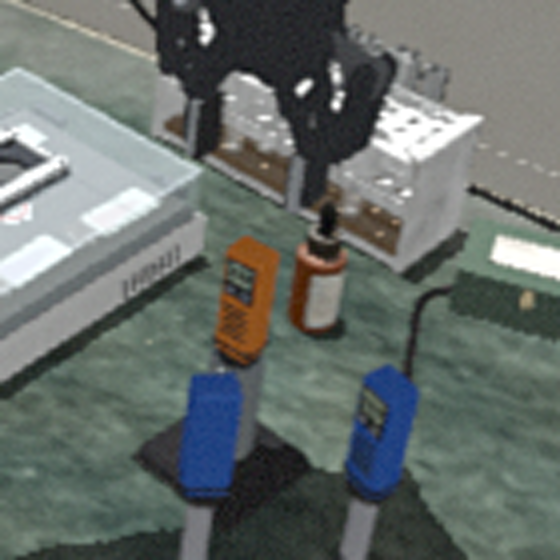

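The side crop shows the gripper open above the orange handle at crop (247,300), with both blue look-alikes clear of it. The handle's faces put its centre near (518,-246).

```bash
python3 -m crank '[{"hand":6,"x":-0.15,"y":-0.6,"z":0,"yaw":0},{"hand":6,"x":0,"y":0,"z":1.5,"yaw":0},{"hand":6,"x":0,"y":0,"z":2,"yaw":0},{"hand":6,"x":0,"y":0,"z":2,"yaw":0},{"hand":6,"x":0,"y":0,"z":2,"yaw":0}]' >/dev/null;python3 -m crank '[{"hand":6,"x":0,"y":0,"z":1.4,"yaw":0},{"hand":6,"x":0,"y":0,"z":0,"yaw":0},{"hand":6,"x":0,"y":0,"z":0,"yaw":0}]' >/dev/null;python3 -c "
from h import *
need([517.5,-245.5,122.5])"
```

```text
t 7.95 tcp [ 518.  -246.9  123.2] yaxis 81.98 tilt [ 0.0008 -0.0006] F [ 0.6 -0.5  0.3] op 59.9 grip 0.0 j [-0.57  0.46 -0.2   0.91 -0.   -0.43]
tool shift cm [0.07 0.13 0.07]
```

```bash
python3 -m crank '[{"hand":3.4,"x":0,"y":0.1,"z":0,"yaw":0},{"hand":2.8,"x":0,"y":0,"z":0,"yaw":0},{"hand":1.8,"x":0,"y":0,"z":0,"yaw":0},{"hand":1.8,"x":0,"y":0,"z":0,"yaw":0},{"hand":1.8,"x":0,"y":0,"z":0,"yaw":0}]' 45 >/dev/null;python3 -m crank '[{"hand":1.8,"x":0,"y":0,"z":0,"yaw":0},{"hand":1.8,"x":0,"y":0,"z":0,"yaw":0}]' >/dev/null;python3 -c "
from h import *
st()"
```

```text
t 8.65 tcp [ 518.2 -245.8  123.3] yaxis 81.98 tilt [ 0.0014 -0.0009] F [-0.5  0.9  6.7] op 25.4 grip 43.8 j [-0.57  0.46 -0.2   0.91  0.   -0.43]
```

```bash
python3 -m crank '[{"hand":1.8,"x":0,"y":0,"z":-0.5,"yaw":0},{"hand":1.8,"x":0,"y":0,"z":-1,"yaw":0},{"hand":1.8,"x":0,"y":0,"z":-1.5,"yaw":0},{"hand":1.8,"x":0,"y":0,"z":-1.5,"yaw":0},{"hand":1.8,"x":0,"y":0,"z":-1.5,"yaw":0}]' >/dev/null;python3 -m crank '[{"hand":1.8,"x":0,"y":0,"z":-1.5,"yaw":0},{"hand":1.8,"x":0,"y":0,"z":-1.5,"yaw":0},{"hand":1.8,"x":0,"y":0,"z":-1.5,"yaw":0},{"hand":1.8,"x":0,"y":0,"z":-1.5,"yaw":0},{"hand":1.8,"x":0,"y":0,"z":-1,"yaw":0}]' >/dev/null;python3 -m crank '[{"hand":1.8,"x":0,"y":0,"z":0,"yaw":0},{"hand":1.8,"x":0,"y":0,"z":0,"yaw":0},{"hand":1.8,"x":0,"y":0,"z":0,"yaw":0}]' >/dev/null;python3 - <<'E'
from h import *
s,M=st()
B,D=shot('side','side5.png');A,E=shot('top','top5.png')
h=cv2.cvtColor(B,cv2.COLOR_RGB2HSV)
p=proj('side',s['tool_pos'])[0];print('tcp px',p, 'top',proj('top',s['tool_pos'])[0])
x0,y0=(p-[55,45]).astype(int)
cv2.imwrite('pics/s5.png',cv2.resize(B[y0:y0+120,x0:x0+120],None,fx=5,fy=5,interpolation=2)[...,::-1]);print(x0,y0)
E
```

```text
t 9.95 tcp [ 517.3 -245.3  251.5] yaxis 81.98 tilt [-0.0011  0.0007] F [ 0.4  0.1 -1.3] op 25.6 grip 44.4 j [-0.57  0.37  0.02  1.22  0.   -0.43]
tcp px [396.44042709 202.4719434 ] top [402.40011396 197.01127536]
341 157
```

View pics/s5.png

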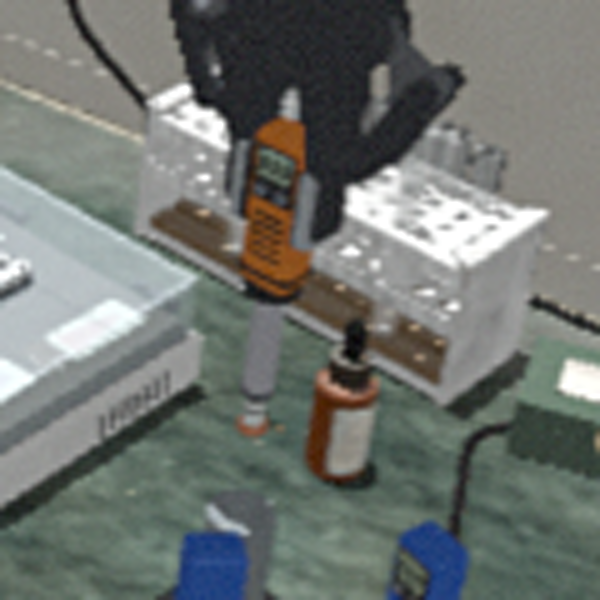

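The probe is held clear of the stand, with the handle squarely between the pads. The copper tip face is at crop (253,430), which is full-image pixel (391.6,243). Next I check its height and uprightness.

Run:
```python
from h import *
s,M=st();p=s['tool_pos']
o,d=ray('side',[(341+252.5/5,157+431/5)])
d=d[0]
# nearest to vertical line through tcp
t=np.dot(p[:2]-o[:2],d[:2])/np.dot(d[:2],d[:2]);q=o+t*d;print('tip est',q.round(1),'off',(q-p)[:2].round(1))
for z in(p[2]+18.7+30,p[2]+18.7,p[2]+18.7-45,p[2]+18.7-128): print(round(z,1),((proj('side',[p[0],p[1],z])[0]-[341,157])*5).round(0))
need([590,-18,251.5])
```

```text
t 10.05 tcp [ 517.3 -245.3  251.6] yaxis 81.98 tilt [-0.0012  0.0007] F [ 0.1 -0.  -0.9] op 25.1 grip 44.4 j [-0.57  0.37  0.02  1.22 -0.   -0.43]
tip est [ 518.2 -247.1  139.5] off [ 0.9 -1.8]
300.3 [291. 129.]
270.3 [283. 190.]
225.3 [270. 278.]
142.3 [249. 426.]
t 10.05 tcp [ 517.3 -245.3  251.6] yaxis 81.98 tilt [-0.0012  0.0007] F [ 0.1 -0.  -0.9] op 25.1 grip 44.4 j [-0.57  0.37  0.02  1.22 -0.   -0.43]
tool shift cm [-4.030e+00  2.352e+01  1.000e-02]
```

```bash
python3 -m crank '[{"hand":1.8,"x":-0.2,"y":1,"z":0,"yaw":0},{"hand":1.8,"x":-0.4,"y":2,"z":0,"yaw":0},{"hand":1.8,"x":-0.4,"y":2.5,"z":0,"yaw":0},{"hand":1.8,"x":-0.5,"y":3,"z":0,"yaw":0},{"hand":1.8,"x":-0.5,"y":3,"z":0,"yaw":0}]' >/dev/null;python3 -m crank '[{"hand":1.8,"x":-0.5,"y":3,"z":0,"yaw":0},{"hand":1.8,"x":-0.5,"y":3,"z":0,"yaw":0},{"hand":1.8,"x":-0.5,"y":3,"z":0,"yaw":0},{"hand":1.8,"x":-0.3,"y":2,"z":0,"yaw":0},{"hand":1.8,"x":-0.2,"y":1,"z":0,"yaw":0}]' >/dev/null;python3 -m crank '[{"hand":1.8,"x":0,"y":0,"z":0,"yaw":0},{"hand":1.8,"x":0,"y":0,"z":0,"yaw":0},{"hand":1.8,"x":0,"y":0,"z":0,"yaw":0},{"hand":1.8,"x":0,"y":0,"z":0,"yaw":0}]' >/dev/null;python3 -c "
from h import *
need([590,-18,210])"
```

```text
t 11.45 tcp [589.9 -19.3 252.3] yaxis 81.91 tilt [-0.     -0.0001] F [ 0.1 -0.3 -1.3] op 25.6 grip 44.4 j [-0.16  0.41  0.07  1.24 -0.   -0.02]
tool shift cm [0.01 0.13 4.23]
```

```bash
python3 -m crank '[{"hand":1.8,"x":0,"y":0.13,"z":0.7,"yaw":0},{"hand":1.8,"x":0,"y":0,"z":1.2,"yaw":0},{"hand":1.8,"x":0,"y":0,"z":1.2,"yaw":0},{"hand":1.8,"x":0,"y":0,"z":0.9,"yaw":0},{"hand":1.8,"x":0,"y":0,"z":0,"yaw":0}]' >/dev/null;python3 -m crank '[{"hand":1.8,"x":0,"y":0,"z":0,"yaw":0},{"hand":1.8,"x":0,"y":0,"z":0,"yaw":0},{"hand":1.8,"x":0,"y":0,"z":0,"yaw":0}]' >/dev/null;python3 - <<'E'
from h import *
s,M=st();p=s['tool_pos']
B,D=shot('side','side6.png')
x0,y0=290,140
cv2.imwrite('pics/s6.png',cv2.resize(B[y0:y0+100,x0:x0+90],None,fx=6,fy=6,interpolation=2)[...,::-1])
for nm,P in(('tip',[p[0],p[1],p[2]-112]),('port',[590,-18,80]),('spot',[590,-18,46])): print(nm,((proj('side',P)[0]-[x0,y0])*6+3).round(0))
E
```

```text
t 12.25 tcp [590.6 -17.2 212.8] yaxis 81.98 tilt [ 0.0009 -0.0002] F [ 0.1  0.2 -1.4] op 25.6 grip 44.4 j [-0.15  0.43 -0.    1.14 -0.   -0.01]
tip [250. 398.]
port [250. 436.]
spot [248. 494.]
```

View pics/s6.png

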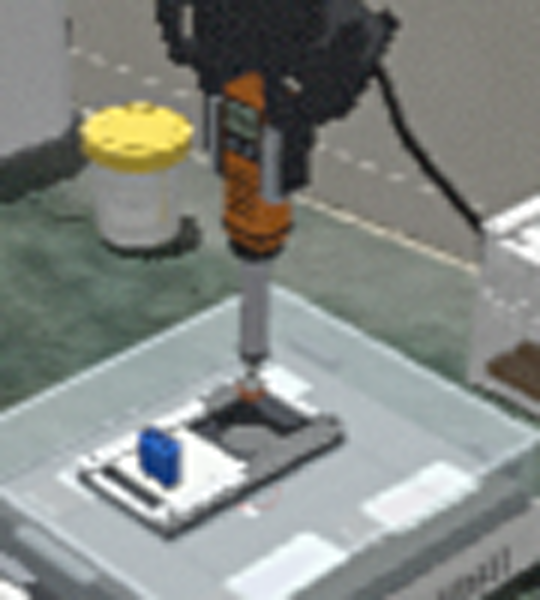

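The side crop shows the tip at (250,393) directly above the open port, whose ellipse is centred at (250,437); the projected port is at (250,436). They line up, so I lower it.

```bash
python3 -m crank '[{"hand":1.8,"x":0,"y":-0.05,"z":0.8,"yaw":0},{"hand":1.8,"x":0,"y":0,"z":1,"yaw":0},{"hand":1.8,"x":0,"y":0,"z":1,"yaw":0},{"hand":1.8,"x":0,"y":0,"z":0.7,"yaw":0},{"hand":1.8,"x":0,"y":0,"z":0,"yaw":0}]' >/dev/null; python3 -c "
from h import *
st()";python3 -m crank '[{"hand":1.8,"x":0,"y":0,"z":0.6,"yaw":0},{"hand":1.8,"x":0,"y":0,"z":0.4,"yaw":0},{"hand":1.8,"x":0,"y":0,"z":0,"yaw":0},{"hand":1.8,"x":0,"y":0,"z":0,"yaw":0},{"hand":1.8,"x":0,"y":0,"z":0,"yaw":0}]' >/dev/null;python3 -c "
from h import *
st()"
```

```text
t 12.8 tcp [589.3 -17.5 175.7] yaxis 81.97 tilt [-0.0025  0.0004] F [-0.6  0.1 -1.1] op 25.6 grip 44.4 j [-0.15  0.45 -0.07  1.06 -0.   -0.01]
t 13.3 tcp [590.4 -17.7 167.6] yaxis 81.98 tilt [ 0.0005 -0.0001] F [-0.4 -0.4 -1.6] op 25.5 grip 44.4 j [-0.15  0.45 -0.08  1.04 -0.   -0.01]
```

```bash
cat > f.py <<'E'
from h import *
s,M=st()
E
python3 -m crank '[{"hand":1.8,"x":0,"y":0,"z":0.3,"yaw":0},{"hand":1.8,"x":0,"y":0,"z":0.3,"yaw":0},{"hand":1.8,"x":0,"y":0,"z":0,"yaw":0},{"hand":1.8,"x":0,"y":0,"z":0,"yaw":0}]' >/dev/null;python3 f.py
python3 -m crank '[{"hand":1.8,"x":0,"y":0,"z":0.2,"yaw":0},{"hand":1.8,"x":0,"y":0,"z":0,"yaw":0},{"hand":1.8,"x":0,"y":0,"z":0,"yaw":0},{"hand":1.8,"x":0,"y":0,"z":0,"yaw":0}]' >/dev/null;python3 f.py
python3 -m crank '[{"hand":1.8,"x":0,"y":0,"z":0.2,"yaw":0},{"hand":1.8,"x":0,"y":0,"z":0,"yaw":0},{"hand":1.8,"x":0,"y":0,"z":0,"yaw":0},{"hand":1.8,"x":0,"y":0,"z":0,"yaw":0}]' >/dev/null;python3 f.py
```

```text
t 13.7 tcp [590.1 -17.6 161.1] yaxis 81.98 tilt [-0.0003  0.    ] F [-0.3  0.  -1.4] op 25.7 grip 44.4 j [-0.15  0.46 -0.09  1.02 -0.   -0.01]
t 14.1 tcp [590.2 -17.6 159.3] yaxis 81.98 tilt [ 0.0001 -0.    ] F [ 0.7  0.4 -1.2] op 25.4 grip 44.4 j [-0.15  0.46 -0.09  1.02  0.   -0.01]
t 14.5 tcp [590.2 -17.6 157.3] yaxis 81.98 tilt [0. 0.] F [-0.1 -0.3 -0.5] op 25.5 grip 44.4 j [-0.15  0.46 -0.1   1.01  0.   -0.01]
```

```bash
for i in 1; do python3 -m crank '[{"hand":1.8,"x":0,"y":0,"z":0.1,"yaw":0},{"hand":1.8,"x":0,"y":0,"z":0,"yaw":0},{"hand":1.8,"x":0,"y":0,"z":0,"yaw":0}]' >/dev/null;python3 f.py; python3 -m crank '[{"hand":1.8,"x":0,"y":0,"z":0,"yaw":0}]'>/dev/null;python3 f.py
python3 -m crank '[{"hand":1.8,"x":0,"y":0,"z":0.1,"yaw":0},{"hand":1.8,"x":0,"y":0,"z":0,"yaw":0},{"hand":1.8,"x":0,"y":0,"z":0,"yaw":0}]' >/dev/null;python3 f.py; python3 -m crank '[{"hand":1.8,"x":0,"y":0,"z":0,"yaw":0}]'>/dev/null;python3 f.py; done
```

```text
t 14.8 tcp [590.2 -17.6 156.3] yaxis 81.98 tilt [ 0. -0.] F [ 0.3  0.5 -2. ] op 25.5 grip 44.4 j [-0.15  0.46 -0.1   1.01 -0.   -0.01]
t 14.9 tcp [590.2 -17.6 156.3] yaxis 81.98 tilt [ 0. -0.] F [-0.4 -0.  -1.3] op 25.4 grip 44.4 j [-0.15  0.46 -0.1   1.01 -0.   -0.01]
t 15.2 tcp [590.2 -17.6 155.3] yaxis 81.98 tilt [ 0.0001 -0.    ] F [-0.6 -0.4 -0.2] op 25.7 grip 44.4 j [-0.15  0.46 -0.1   1.01 -0.   -0.01]
t 15.3 tcp [590.2 -17.6 155.3] yaxis 81.98 tilt [ 0.0001 -0.    ] F [-0.1 -0.2  0.1] op 25.6 grip 44.4 j [-0.15  0.46 -0.1   1.01  0.   -0.01]
```

```bash
python3 -m crank '[{"hand":1.8,"x":0,"y":0,"z":0.1,"yaw":0},{"hand":1.8,"x":0,"y":0,"z":0,"yaw":0},{"hand":1.8,"x":0,"y":0,"z":0,"yaw":0}]' >/dev/null;python3 f.py; python3 -m crank '[{"hand":1.8,"x":0,"y":0,"z":0,"yaw":0}]'>/dev/null;python3 f.py; python3 -m crank '[{"hand":1.8,"x":0,"y":0,"z":0,"yaw":0}]'>/dev/null;python3 f.py
python3 -m crank '[{"hand":1.8,"x":0,"y":0,"z":0.1,"yaw":0},{"hand":1.8,"x":0,"y":0,"z":0,"yaw":0},{"hand":1.8,"x":0,"y":0,"z":0,"yaw":0}]' >/dev/null;python3 f.py; python3 -m crank '[{"hand":1.8,"x":0,"y":0,"z":0,"yaw":0}]'>/dev/null;python3 f.py; python3 -m crank '[{"hand":1.8,"x":0,"y":0,"z":0,"yaw":0}]'>/dev/null;python3 f.py
```

```text
t 15.6 tcp [590.2 -17.6 154.3] yaxis 81.98 tilt [ 0.0001 -0.    ] F [-0.3  0.6 -0.6] op 25.5 grip 44.4 j [-0.15  0.46 -0.1   1.01 -0.   -0.01]
t 15.7 tcp [590.2 -17.6 154.4] yaxis 81.98 tilt [0.0001 0.    ] F [0.4 0.1 0.3] op 25.3 grip 44.4 j [-0.15  0.46 -0.1   1.01  0.   -0.01]
t 15.8 tcp [590.2 -17.6 154.3] yaxis 81.98 tilt [ 0. -0.] F [ 0.4 -0.7  0.1] op 26.1 grip 44.4 j [-0.15  0.46 -0.1   1.01 -0.   -0.01]
t 16.1 tcp [590.2 -17.6 153.3] yaxis 81.98 tilt [ 0.0001 -0.    ] F [ 0.5 -0.3  0.4] op 25.4 grip 44.4 j [-0.15  0.47 -0.1   1.   -0.   -0.01]
t 16.2 tcp [590.2 -17.6 153.4] yaxis 81.98 tilt [ 0.0001 -0.    ] F [-0.1 -0.2  0.5] op 25.4 grip 44.4 j [-0.15  0.47 -0.1   1.   -0.   -0.01]
t 16.3 tcp [590.2 -17.6 153.3] yaxis 81.98 tilt [0.0001 0.    ] F [-0.5 -0.3  0.5] op 25.9 grip 44.4 j [-0.15  0.47 -0.1   1.    0.   -0.01]
```

```bash
python3 -m crank '[{"hand":1.8,"x":0,"y":0,"z":0.1,"yaw":0},{"hand":1.8,"x":0,"y":0,"z":0.1,"yaw":0},{"hand":1.8,"x":0,"y":0,"z":0.05,"yaw":0},{"hand":1.8,"x":0,"y":0,"z":0,"yaw":0},{"hand":1.8,"x":0,"y":0,"z":0,"yaw":0}]' >/dev/null;python3 - <<'E'
from h import *
F=[];Z=[]
for i in range(20):
    s=robot.state();F.append(s['force']);Z.append(s['tool_pos'])
    I=shot('side')[0]
s,M=st();F=np.array(F);print(np.mean(F,0).round(2),F.std(0).round(2),np.mean(Z,0).round(2),len(set(F[:,2])))
x0,y0=290,150
cv2.imwrite('pics/s7.png',cv2.resize(I[y0:y0+90,x0:x0+90],None,fx=6.5,fy=6.5,interpolation=2)[...,::-1])
E
```

```text
t 17.8 tcp [590.2 -17.6 150.8] yaxis 81.98 tilt [0. 0.] F [ 0.4 -0.1  2.5] op 25.9 grip 44.5 j [-0.15  0.47 -0.11  1.    0.   -0.01]
[-0.08 -0.08  1.88] [0.52 0.57 0.47] [590.22 -17.63 150.83] 20
```

View pics/s7.png

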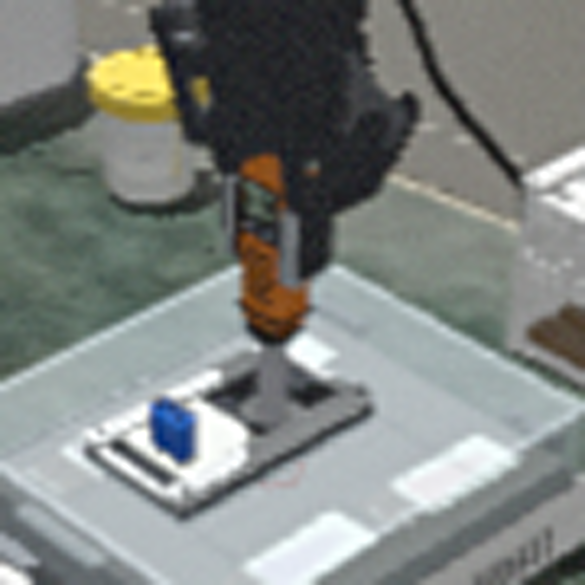

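The sleeve stands centred in the open port, with no lateral force. The net spring push is about 3.1 N, which is about 6.3 mm of tip travel, and the shutter is still open.

```bash
python3 -c "
from bench import robot
print(robot.finish_job())"
```

```text
the job is handed in; nothing more can be done
None
```

I pulled the shutter open to its stop and handed the job in at 17.8 s, still holding the orange thermometer upright and still through the port, its spring tip pressed in about 6 mm (about 3 N), near half way; the tip is on the spot by measurement, though I could not see it inside the ring, and no verdict came back.

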